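Lay a volume on the copy cradle and hold up the camera column

ROBOT

A 6-joint arm with a two-finger parallel gripper is mounted at the origin on the work surface. World frame = base frame: x ahead of the robot, y to its left, z up, the work surface at z = 0. Lengths are in m, angles in degrees, forces in N, time in s.
With the tool pointing down it reaches from about 0.4 to 0.825 m from the base axis. Payload 7 kg.
Tool frame: the origin (TCP) lies between the finger pads; the fingertips stand 22 mm ahead of it and the grasp point (between the pads) lies 3 mm ahead of it; z points along the fingers, y is the direction in which the jaws open and shut (so a half turn about z gives the same grasp; the last joint's range is limited). The gripper opens to 88 mm and grips with 3 to 60 N. Pads are 19 mm wide; open, the fingers measure 130 mm over their backs; the gripper's body (78 mm by 193 mm) begins 47 mm behind the grasp point.
Start: joints at [-47.55, 20.546, 0.682, 0, -70.136, -16.507], TCP at [0.295, -0.607, 0.249] pointing down, gripper open.
Joint ranges: [-176.03, 176.03], [-82.01, 121.73], [-58.28, 71.71], [-173.87, 95.51], [-174.79, -0.11], [-173.66, 173.66]. Speed limits (degrees/s): [136.94, 136.94, 172.46, 180, 180, 180].

INTERFACE

Orientations are given as [roll, pitch, yaw] about the fixed x, y, z axes, in that order (R = Rz(yaw) Ry(pitch) Rx(roll)).
In Python, from plant import telemetry, cams, r gives the robot as it stands.
- The arm moves only by the tool carry_out, never from a script. Its argument "commands" is one flat list of numbers, 5 for each row, row after row: the shift along the world's x, y, z as a fraction of full scale, then the turn about the world's z as a fraction of full scale, then the gripper's target within -1 to 1 (shut at 1, half-way at 0, fully open at -1). In form: [x, y, z, turn, claw, x, y, z, turn, claw, ...]. A call has 1 to 8 rows; each row shifts and turns the commanded pose from where the row before left it; what a row does not reach is not made up. Full scale, the value 1, is 0.04 m for a shift and 4 degrees for a turn. A row lasts 1/10 s, in which the tool goes at most 50 mm and 8.59 degrees, less where a joint would pass 70% of its speed; a pose out of reach is approached as far as the arm can. A call with a number of a shift or a turn outside -1 to 1 is refused whole. A call with a gripper value outside its range is refused whole. The fingers move at their own pace and stop on an object; "grip_force" is the grip in N (left out, the last holds). Time passes only in rows, so rows that do not move let the fingers close. It gives the time, the measured TCP pose, the force and the opening at its end, in the units of the state.
- telemetry.get_state(): the state, without advancing time (a new reading comes with each control period).
- cams.capture(name): name is "scene" or "top"; returns a dict with "frame" (400x640x3 uint8, red, green, blue), "camera_matrix" (3x3 intrinsics, pixels), "camera_from_world" (4x4, takes a point from world to camera coordinates). Camera axes: x right, y down, z forward; pixel columns grow to the right and rows downward; lengths in m; the calibration is good to about 2 mm. A picture is of the moment at which its call begins. There is no depth.
- r.close_job(): hands the job in, once; it reports no verdict.
The state is a dict: "time_s": time; "joints": joint angles; "qd": joint speeds; "joint_torque": joint torques, N m; "tcp_pos": TCP position; "eef_rot": TCP orientation; "contact_force": force on the tool from outside, world axes, zero at the start; "moment": the same for the moment, N m; "gripper_width": finger opening in m.
Only numpy, scipy, OpenCV 4.12 (cv2) and the standard library are available. Lean on these libraries where they do the work, as an engineer would, in place of code of your own. Each camera call takes 0.05 s, during which the arm holds its last target. There are 200 camera calls.

TASK

Set up a shot of the small red volume at the copying table: first lay it flat and centred on the narrow sloped bed of the cradle, its length running up the slope, and let go of it. Then pinch the camera column's grip so that its red button is squeezed in, pull the column straight up past its first stop to the second stop (fully extended), and finish still holding it there with the button squeezed, because it sinks back if let go. Leave the brown volume, the green volume and the loupe where they are.

Things in the scene. Friction and masses are not known exactly. Their poses are not given: they have to be found in the camera images.
- red_volume: small bound book in red leather with cream page edges, lying flat on the table; 85 mm long (own x), 54 mm wide (own y), 24 mm thick, about 0.14 kg; origin at the centre of its underside, z up through its thickness. Loose, the one to be placed; either end may go uphill.
- cradle: fixed grey stand of the copy cradle: foot 110 x 90 x 12 mm, 30 mm wide post, carrying the sloped wooden bed; origin at the centre of the foot's underside, x points horizontally towards the uphill end of the bed
- bed: light wooden bed on the cradle, 114 long x 46 wide (narrower than the volume) x 12 mm, sloping 0.35 rad. Origin: middle of its top face, 88 mm above the table; x up the slope, y level across, z square out of the face. A ledge 10 mm high crosses its low end, inner face at x = -52 mm, so a centred volume clears it by 9 mm. Friction holds the volume on the slope.
- stand: fixed camera stand: 120 mm square dark foot 12 mm thick, upright 40 mm square aluminium tube to 130 mm above the table, from whose top the sliding camera column comes; origin at the centre of the foot's underside. The camera arm points along its -y, the red button faces its +x.
- grip (a point): point to pinch on the upright grey grip atop the camera column, 192 mm above the table when down. Pinch along the stand's x, fingers down: one finger pushes the red button in. The grip is 37 mm across there, 30 mm with the button in; this point is the middle of the 30 mm. 26 mm wide in the stand's y; its top is 23 mm above, its foot 32 mm below, the camera arm 46 mm below this point.
- camera (a point): centre of the small black camera (62 x 34 x 42 mm) on its arm, 83 mm along the stand's -y from the column's axis; moves with the column; 54 mm below grip
- column (a joint): height of the camera column in m: 0 down (start), grows as pulled straight up; second stop = end of travel, 0.090. With the button out it locks about 2 mm above 0 and at the first stop, about 0.045. Button squeezed, it slides past freely (friction 1 N, weight 0.4 kg). Nothing catches at the second stop: let go, it sinks to rest at about 0.057.
- squeeze (a joint): red release button on the +x face of the grip (stand's axes), pad 20 mm wide, 32 mm tall, centred 2 mm below the grip point; value in m: 0 out, 0.007 fully in, moving along the stand's -x. Spring about 2 N when out, 7 N fully in. The catch is freed beyond about 0.003.
- brown_volume: bystander: brown leather book lying flat, loose; 85 mm long (own x), 54 mm wide (own y), 24 mm thick, about 0.14 kg; origin at the centre of its underside, z up through its thickness
- green_volume: bystander: dark green leather book lying flat, loose; 85 mm long (own x), 54 mm wide (own y), 24 mm thick, about 0.14 kg; origin at the centre of its underside, z up through its thickness
- loupe: bystander: black stand loupe (magnifier), 40 mm across, 36 mm tall, loose, beyond the cradle and stand; origin at the centre of its underside
Things that resemble listed ones, but are neither listed nor needed, are in the scene too. There is more than one size of the cradle; the one meant has the size given above.

How it is judged (in metres and radians):
On the way, in this order (a step that is already met when the one before it is completed fails the run):
1. the red volume lies on the sloped bed and is released, the column still down (x of red_volume in the frame of bed between -0.015 and 0.018 m and y of red_volume in the frame of bed between -0.012 and 0.012 m and z of red_volume in the frame of bed between -0.004 and 0.005 m and angle between the x axis of red_volume and the x axis of bed, either way round below 0.25 rad and angle between the z axis of red_volume and the z axis of bed, either way round below 0.12 rad and contact force between the fingers and red_volume below 0.05 N and contact force between red_volume and cradle above 0.3 N and linear speed of red_volume below 0.02 m/s and value of joint column below 0.01 m), for 0.2 s.
2. the button is squeezed in by the fingers while the column is still down (value of joint squeeze above 0.0035 m and value of joint column below 0.02 m and contact force between the fingers and stand above 2 N), for 0.05 s.
At the end, for the whole second after the job is handed in: Column held still by the fingers (over 3 N) within 6 mm of its second stop, button in at least 3.5 mm; red volume released at rest on the bed, centre -15 to 18 mm up the slope, within 12 mm sideways of the bed middle, lengthways within 0.25 rad, flat within 0.12 rad (x of red_volume in the frame of bed between -0.015 and 0.018 m and y of red_volume in the frame of bed between -0.012 and 0.012 m and z of red_volume in the frame of bed between -0.004 and 0.005 m and angle between the x axis of red_volume and the x axis of bed, either way round below 0.25 rad and angle between the z axis of red_volume and the z axis of bed, either way round below 0.12 rad and contact force between the fingers and red_volume below 0.05 N and contact force between red_volume and cradle above 0.3 N and linear speed of red_volume below 0.02 m/s and value of joint column above 0.084 m and value of joint squeeze above 0.0035 m and contact force between the fingers and stand above 3 N and velocity of joint column between -0.01 and 0.01 m/s); the arm keeps its last pose, push and grip.
It fails at once if the brown volume was shoved more than 20 mm (distance of brown_volume from where it was at the start of the episode above 0.02 m).
It fails at once if the green volume was shoved more than 20 mm (distance of green_volume from where it was at the start of the episode above 0.02 m).
It fails at once if the loupe was shoved more than 20 mm (distance of loupe from where it was at the start of the episode above 0.02 m).
It also fails if it takes over 54 s, if anything falls off the work surface, if the arm or the gripper's body presses on something with over 40 N, if the wrist force passes 120 N, or if a joint passes its speed limit or range.

## Working session

There is one attempt and no reset: what is moved stays moved. The work goes in short steps, Python scripts to look and compute and a tool call to move; the robot and the scene stay as the last step left them, time stands still between calls to the robot, and variables do not carry over. Pictures are saved under pics/ and viewed, about 8 in all and at most 12, crops included, and the job is handed in when it is done.

Besides the shell and the picture viewer there is one more tool, called after ">>>" by a JSON object that holds its "api" and its "payload", one argument or row to a line. carry_out: Moves the arm, as the interface text tells. Shift numbers are shares of 0.04 m and turn numbers shares of 4 degrees, none past 1 either way. Its arguments: {"type":"object","properties":{"commands":{"type":"array"},"grip_force":{"type":"number"}},"required":["commands"]}

```bash
ls && mkdir -p pics && cat > h.py <<'E'
import numpy as np, cv2
from plant import telemetry, cams, r
def cap(name, png=None):
    c=cams.capture(name)
    if png: cv2.imwrite('pics/'+png, c['frame'][:,:,::-1])
    return c
def ray(c,uv,z):
    K=c['camera_matrix'];T=np.array(c['camera_from_world']);R=T[:3,:3];o=-R.T@T[:3,3]
    d=R.T@np.linalg.inv(K)@np.array([uv[0],uv[1],1.]);return o+d*(z-o[2])/d[2]
def proj(c,p):
    T=np.array(c['camera_from_world']);q=c['camera_matrix']@(T[:3,:3]@np.array(p)+T[:3,3]);return q[:2]/q[2]
def tri(c1,u1,c2,u2):
    A=[];b=[]
    for c,uv in((c1,u1),(c2,u2)):
        P=np.array(c['camera_matrix'])@np.array(c['camera_from_world'])[:3]
        for i in(0,1):
            w=P[i]-uv[i]*P[2];A.append(w[:3]);b.append(-w[3])
    s=np.linalg.lstsq(np.array(A),np.array(b),rcond=None);return s[0]
E
python3 - <<'E'
from h import *
import pickle
a=cap('top','top1.png');b=cap('scene','scene1.png');pickle.dump((a,b),open('c1.pkl','wb'))
for c in(a,b):
    T=np.array(c['camera_from_world']);print((-T[:3,:3].T@T[:3,3]).round(3));print(c['camera_matrix'])
print(telemetry.get_state())
E
```

```text
pics
[ 0.442 -0.059  1.067]
[[374.57745045   0.         320.46624327]
 [  0.         374.57745045 199.29969002]
 [  0.           0.           1.        ]]
[1.008 0.401 1.008]
[[437.30268103   0.         329.45773189]
 [  0.         437.30268103 191.04010153]
 [  0.           0.           1.        ]]
{'time_s': 0.1, 'joints': array([-4.75503525e+01,  2.05879782e+01,  6.39418543e-01, -1.70470189e-02,
       -7.01357269e+01, -1.65101238e+01]), 'qd': array([-0.05018787, -0.06141869,  0.04288324, -0.01027957, -0.01729128,
        0.00857795]), 'joint_torque': array([ 1.91098252e-04, -5.84162021e+01,  2.93753278e+01,  7.01547414e+00,
        1.01930840e-02, -6.24458335e-05]), 'tcp_pos': array([ 0.2950958 , -0.60663423,  0.24771422]), 'eef_rot': array([ 1.79914634e+02, -8.58968447e-03, -1.54066274e+02]), 'contact_force': array([0.1909826 , 0.55356888, 1.15550164]), 'moment': array([-0.02473176, -0.06186657,  0.01964855]), 'gripper_width': 0.08752933677973322}
```

View pics/top1.png

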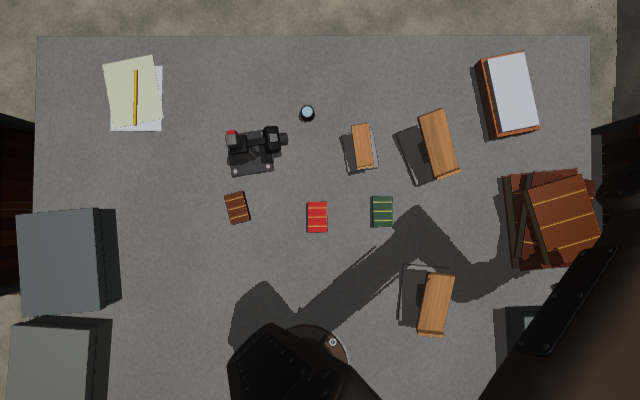

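View pics/scene1.png

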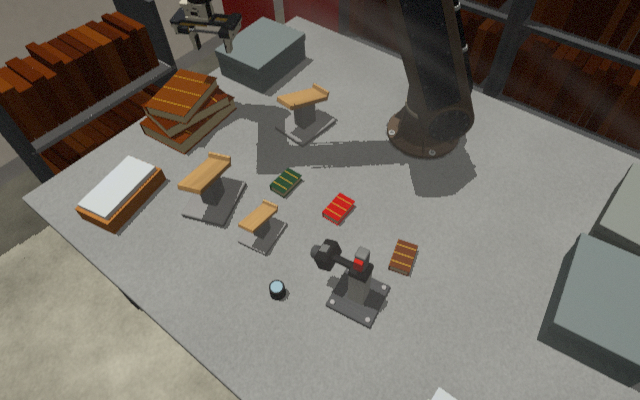

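The target looks like the small cradle, at top (362,146) and scene (262,220). The red book is at top (317,216), and the stand is at top (250,150) with its red button at about (231,135).

```bash
python3 - <<'E'
from h import *
import pickle
a,b=pickle.load(open('c1.pkl','rb'))
def blobs(c,lo,hi,mn,box):
    hsv=cv2.cvtColor(c['frame'],cv2.COLOR_RGB2HSV)
    m=cv2.inRange(hsv,np.array(lo),np.array(hi))
    k=np.zeros_like(m);x0,y0,x1,y1=box;k[y0:y1,x0:x1]=m[y0:y1,x0:x1]
    cs,_=cv2.findContours(k,cv2.RETR_EXTERNAL,cv2.CHAIN_APPROX_NONE)
    return [x for x in cs if cv2.contourArea(x)>mn]
def show(n,c,cs,z):
    for q in cs:
        bx=cv2.boxPoints(cv2.minAreaRect(q));M=cv2.moments(q);cen=(M['m10']/M['m00'],M['m01']/M['m00'])
        W=np.array([ray(c,p,z)[:2] for p in bx]);print(n,'cen px',np.round(cen,1),'w',ray(c,cen,z)[:2].round(4),'sides',np.linalg.norm(W[1]-W[0]).round(4),np.linalg.norm(W[2]-W[1]).round(4),'ang',np.degrees(np.arctan2(*(W[1]-W[0])[::-1])).round(1),'px',bx.round(1).tolist())
show('wood',a,blobs(a,(8,90,90),(22,255,255),150,(335,95,470,345)),.088)
show('red top',a,blobs(a,(0,170,130),(8,255,255),100,(295,190,345,245)),.024)
show('red scene',b,blobs(b,(0,170,110),(8,255,255),100,(310,180,370,235)),.024)
show('btn top',a,blobs(a,(0,120,80),(8,255,255),3,(215,120,260,150)),.19)
show('btn scene',b,blobs(b,(0,120,80),(8,255,255),3,(345,245,380,285)),.19)
show('wood sc',b,blobs(b,(8,90,90),(22,255,255),150,(230,190,290,245)),.088)
t=cv2.resize(a['frame'][90:190,215:390],None,fx=4,fy=4,interpolation=2)[:,:,::-1]
s=cv2.resize(b['frame'][185:330,230:395],None,fx=4,fy=4,interpolation=2)[:,:,::-1]
cv2.imwrite('pics/ct.png',t);cv2.imwrite('pics/cs.png',s)
E
```

```text
wood cen px [435.3 304.6] w [ 0.1993 -0.3369] sides 0.1674 0.0717 ang -10.2 px [[415.79998779296875, 334.6000061035156], [427.5, 270.3999938964844], [455.0, 275.5], [443.29998779296875, 339.6000061035156]]
wood cen px [362.2 145.6] w [ 0.61   -0.1464] sides 0.0453 0.1184 ang -81.9 px [[350.70001220703125, 124.69999694824219], [367.79998779296875, 122.30000305175781], [374.0, 166.89999389648438], [356.79998779296875, 169.3000030517578]]
wood cen px [438.9 143.6] w [ 0.6164 -0.3459] sides 0.0709 0.1782 ang -73.8 px [[416.79998779296875, 114.9000015258789], [443.0, 107.4000015258789], [461.6000061035156, 173.0], [435.3999938964844, 180.5]]
red top cen px [316.7 221.4] w [ 0.4087 -0.027 ] sides 0.0501 0.0194 ang -89.5 px [[308.0, 218.0], [326.0, 218.0], [326.0, 225.0], [308.0, 225.0]]
red top cen px [316.1 212.2] w [ 0.4342 -0.0251] sides 0.0474 0.0222 ang -89.5 px [[308.0, 208.0], [325.0, 208.0], [325.0, 216.0], [308.0, 216.0]]
red scene cen px [334.2 211.5] w [ 0.4447 -0.0266] sides 0.0417 0.0582 ang -167.0 px [[322.29998779296875, 212.1999969482422], [328.6000061035156, 201.1999969482422], [345.6000061035156, 210.89999389648438], [339.29998779296875, 221.89999389648438]]
btn top cen px [230.7 131.7] w [0.6239 0.1734] sides 0.018 0.0078 ang -80.3 px [[226.5, 130.8000030517578], [233.89999389648438, 129.5], [234.5, 132.8000030517578], [227.0, 134.0]]
btn scene cen px [357.9 264.4] w [0.6188 0.168 ] sides 0.0263 0.0215 ang -160.7 px [[351.29998779296875, 268.1000061035156], [354.79998779296875, 257.6000061035156], [364.3999938964844, 260.79998779296875], [360.8999938964844, 271.29998779296875]]
wood sc cen px [257.9 216. ] w [ 0.6114 -0.1466] sides 0.1137 0.051 ang -179.4 px [[237.3000030517578, 224.3000030517578], [267.3999938964844, 195.8000030517578], [278.6000061035156, 207.60000610351562], [248.5, 236.10000610351562]]
```

View pics/ct.png

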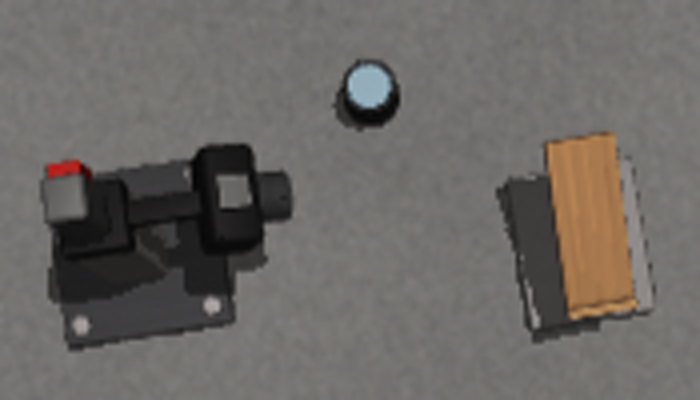

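View pics/cs.png

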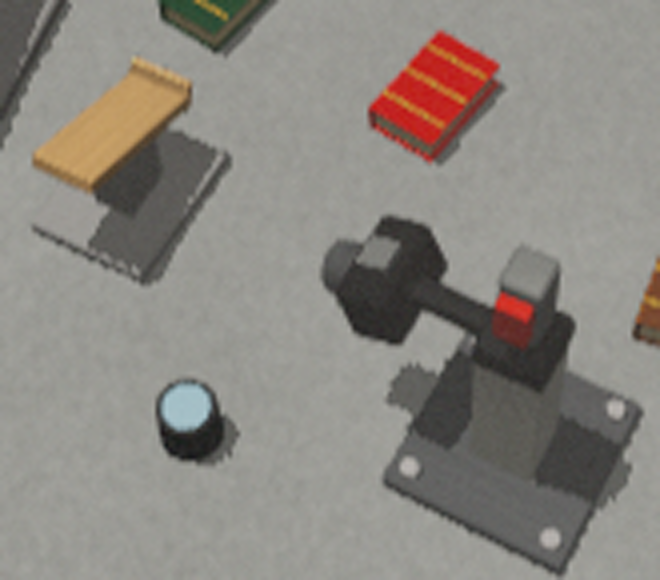

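The crops show the small cradle's ledge at the robot-side end, so uphill is +x. The stand's button faces +x and its camera arm points to -y. The grip top is at about top px (231.5,139.5) and scene px (362.5,250.5).

```bash
python3 - <<'E'
from h import *
import pickle
a,b=pickle.load(open('c1.pkl','rb'))
# red book incl gold stripes: saturated
def cen(c,box,z,mn=150):
    x0,y0,x1,y1=box
    m=(cv2.cvtColor(c['frame'],cv2.COLOR_RGB2HSV)[:,:,1]>110).astype(np.uint8);k=np.zeros_like(m);k[y0:y1,x0:x1]=m[y0:y1,x0:x1]
    q=max(cv2.findContours(k,0,1)[0],key=cv2.contourArea)
    w=np.array([ray(c,p[0],z)[:2] for p in q],np.float32);(cx,cy),s,an=cv2.minAreaRect(w);print('book',cx,cy,s,an)
cen(a,(295,190,345,245),.024);cen(b,(310,180,370,235),.024)
lo,hi=(365.4,168.1),(359.2,123.5)
for (l,h) in(((365.4,168.1),(359.2,123.5)),):
    L=ray(a,l,.0685+.008);H=ray(a,h,.1075);d=H-L;print('bed',L,H,'mid',(L+H)/2,np.linalg.norm(d[:2]),'want',.114*np.cos(.35)+.0,'yaw',np.degrees(np.arctan2(d[1],d[0])))
f=lambda x,y:(x/4+230-.375,y/4+185-.375); g=lambda x,y:(x/4+215-.375,y/4+90-.375)
print('hi end tri',tri(a,g(547,144),b,f(93,185)),tri(a,g(613,133),b,f(34,155)))
print('lo end tri',tri(a,g(571,318),b,f(190,85)),tri(a,g(635,300),b,f(135,60)))
print('grip top',ray(a,g(64.5,198),.215),ray(b,f(533,261),.215),tri(a,g(64.5,198),b,f(533,261)))
p=[g(43,180),g(86,178),g(87,217),g(47,219)];print('top corners',[ray(a,x,.215)[:2].round(4) for x in p])
B=[ray(a,g(81,324),.014),ray(a,g(212,304),.014)];d=B[1]-B[0];print('bolts',B,'yaw',np.degrees(np.arctan2(d[0],-d[1])))
S=[ray(b,f(*x),.014) for x in((409,466),(550,538),(615,409))];print('bolts scene',S)
d=S[0]-S[1];print('yaw far bolts',np.degrees(np.arctan2(d[0],-d[1])))
for n,q in(('nearL top,farR?',(B[0]+S[0])/2),('nearR',(B[1]+S[1])/2)):print('stand centre',n,q)
E
```

```text
book 0.422302782535553 -0.02630537934601307 (0.08067702502012253, 0.052955202758312225) 0.48340633511543274
book 0.4284370541572571 -0.024562519043684006 (0.09668221324682236, 0.06193619593977928) 1.5088330507278442
bed [ 0.55235107 -0.15624143  0.0765    ] [ 0.66378336 -0.13666918  0.1075    ] mid [ 0.60806721 -0.1464553   0.092     ] 0.11313809230202702 want 0.1070884892646012 yaw 9.961961344943063
hi end tri [ 0.65868587 -0.11645006  0.10396874] [ 0.66569833 -0.15907569  0.10699482]
lo end tri [ 0.55031185 -0.13594681  0.07469192] [ 0.56078953 -0.17626551  0.08116455]
grip top [0.60162935 0.16631642 0.215     ] [0.59664602 0.16367315 0.215     ] [0.60011118 0.16517204 0.22109486]
top corners [array([0.612 , 0.1789]), array([0.6132, 0.1541]), array([0.5907, 0.1532]), array([0.5895, 0.1762])]
bolts [array([0.54977753, 0.2064557 , 0.014     ]), array([0.56456882, 0.11357162, 0.014     ])] yaw 9.04807499422805
bolts scene [array([0.65489033, 0.12546522, 0.014     ]), array([0.64044698, 0.21870576, 0.014     ]), array([0.54812736, 0.20383894, 0.014     ])]
yaw far bolts 8.805373047302922
stand centre nearL top,farR? [0.60233393 0.16596046 0.014     ]
stand centre nearR [0.6025079  0.16613869 0.014     ]
```

Estimates: book (0.423,-0.026) at yaw about 0.5°, bed middle (0.609,-0.147) at yaw about 9.5°, and stand (0.602,0.166) at yaw about 8.9°. The bed heights, bolt spacings and sizes all agree with what was given. Moving above the book.

>>> {"api": "carry_out", "payload": {
  "commands": [0.2, 0.9, 0.2, -0.4, -1, 0.2, 0.9, 0.2, -0.4, -1, 0.2, 0.9, 0.2, -0.4, -1, 0.2, 0.9, 0.2, -0.4, -1, 0.2, 0.9, 0, -0.4, -1, 0.2, 0.9, 0, -0.4, -1, 0.2, 0.9, 0, -0.4, -1, 0.2, 0.9, 0, -0.4, -1],
  "grip_force": 8
}}

```text
time_s: 0.9
tcp_pos: [0.3591, -0.3175, 0.2803]
eef_rot: [180.0, -0.0, -166.9]
contact_force: [1.3, 0.9, -0.4]
gripper_width: 0.0877
```

>>> {"api": "carry_out", "payload": {
  "commands": [0.2, 0.9, 0, -0.4, -1, 0.2, 0.9, 0, -0.4, -1, 0.2, 0.9, 0, -0.4, -1, 0.2, 0.9, 0, -0.4, -1, 0.2, 0.9, 0, -0.4, -1, 0.2, 0.9, -0.5, -0.4, -1, 0.2, 0.9, -0.9, -0.4, -1, 0.2, 0.9, -0.9, -0.4, -1]
}}

```text
time_s: 1.7
tcp_pos: [0.4229, -0.0315, 0.1902]
eef_rot: [179.9, 0.1, -179.7]
contact_force: [2.6, 0.4, -0.6]
gripper_width: 0.0877
```

>>> {"api": "carry_out", "payload": {
  "commands": [0, 0, -0.9, 0, -1, 0, 0, 0, 0, -1, 0, 0, 0, 0, -1]
}}

```text
time_s: 2.0
tcp_pos: [0.4227, -0.0334, 0.1551]
eef_rot: [-179.9, -0.1, -179.6]
contact_force: [0.4, 0.2, 0.2]
gripper_width: 0.0876
```

>>> {"api": "carry_out", "payload": {
  "commands": [0, 0.19, -0.8, 0.05, -1, 0, 0, -0.8, 0, -1, 0, 0, -0.8, 0, -1, 0, 0, -0.8, 0, -1, 0, 0, 0, 0, -1, 0, 0, 0, 0, -1]
}}

```text
time_s: 2.6
tcp_pos: [0.4239, -0.0257, 0.0281]
eef_rot: [-180.0, 0.0, -179.5]
contact_force: [0.5, -0.2, -0.5]
gripper_width: 0.0879
```

```bash
python3 - <<'E'
from h import *
b=cap('scene');a=cap('top')
i=np.hstack([cv2.resize(b['frame'][130:280,260:420],(400,375),interpolation=2),cv2.resize(a['frame'][150:275,255:388],(400,375),interpolation=2)])
cv2.imwrite('pics/g1.png',i[:,:,::-1])
E
```

```text
(no output)
```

View pics/g1.png

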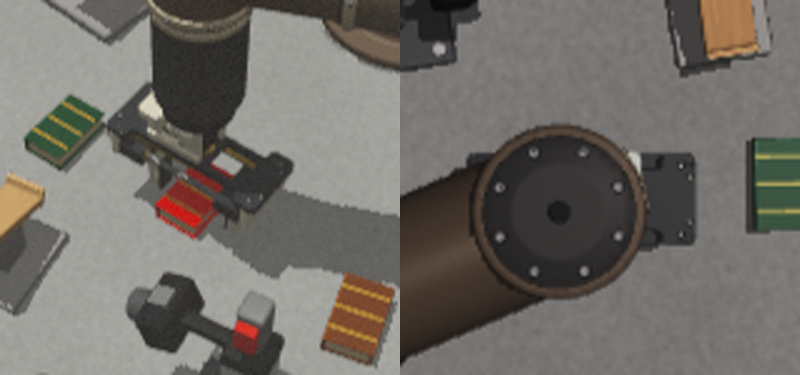

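The fingers straddle the red book, and green and brown are clear. Closing and lifting.

>>> {"api": "carry_out", "payload": {
  "commands": [0, 0, 0, 0, 1, 0, 0, 0, 0, 1, 0, 0, 0, 0, 1, 0, 0, 0, 0, 1, 0, 0, 0, 0, 1, 0, 0, 0, 0, 1],
  "grip_force": 8
}}

```text
time_s: 3.3
tcp_pos: [0.4227, -0.0256, 0.0269]
eef_rot: [-180.0, -0.0, -179.4]
contact_force: [-1.3, -0.8, 5.8]
gripper_width: 0.054
```

>>> {"api": "carry_out", "payload": {
  "commands": [0, 0, 0.3, 0, 1, 0, 0, 0.6, 0, 1, 0, 0, 0.8, 0, 1, 0, 0, 0.8, 0, 1, 0, 0, 0.8, 0, 1, 0, 0, 0.8, 0, 1, 0, 0, 0, 0, 1]
}}

```text
time_s: 4.0
tcp_pos: [0.425, -0.0249, 0.1945]
eef_rot: [179.9, 0.4, -179.4]
contact_force: [0.6, 0.5, -2.5]
gripper_width: 0.0539
```

>>> {"api": "carry_out", "payload": {
  "commands": [0.3, -0.2, 0, 0.28, 1, 0.6, -0.4, 0, 0.28, 1, 0.6, -0.4, 0, 0.28, 1, 0.6, -0.4, 0, 0.28, 1, 0.6, -0.4, 0, 0.28, 1, 0.6, -0.4, 0, 0.28, 1, 0.6, -0.4, 0, 0.28, 1, 0.6, -0.4, 0, 0.28, 1]
}}

```text
time_s: 4.8
tcp_pos: [0.6031, -0.1461, 0.1889]
eef_rot: [180.0, -0.1, -170.5]
contact_force: [0.3, 0.4, -1.0]
gripper_width: 0.054
```

>>> {"api": "carry_out", "payload": {
  "commands": [0, 0, 0, 0, 1, 0, 0, 0, 0, 1, 0, 0, 0, 0, 1]
}}

```text
time_s: 5.1
tcp_pos: [0.6019, -0.1452, 0.1898]
eef_rot: [180.0, -0.1, -170.5]
contact_force: [0.1, 0.2, -1.5]
gripper_width: 0.0538
```

```bash
python3 - <<'E'
from h import *
b=cap('scene');a=cap('top')
i=np.hstack([cv2.resize(b['frame'][120:270,180:340],(400,375),interpolation=2),cv2.resize(a['frame'][80:205,300:433],(400,375),interpolation=2)])
cv2.imwrite('pics/g2.png',i[:,:,::-1])
E
```

```text
(no output)
```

View pics/g2.png

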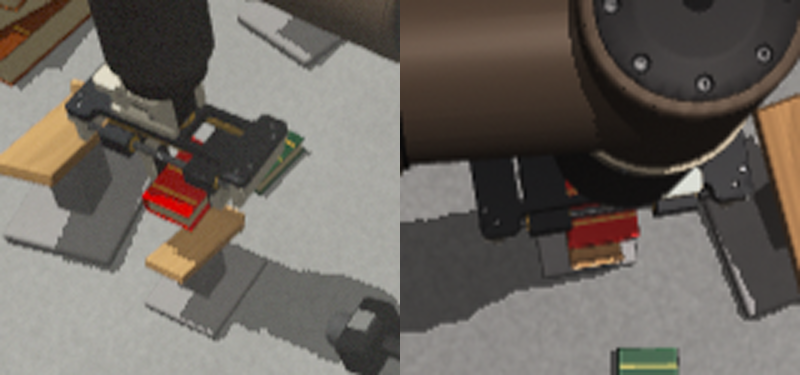

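The held book sits above the bed and level. The gripper body is about 45 mm clear of the bigger cradle. Lowering towards contact.

>>> {"api": "carry_out", "payload": {
  "commands": [0.06, -0.04, -0.4, 0, 1, 0, 0, -0.5, 0, 1, 0, 0, -0.4, 0, 1, 0, 0, 0, 0, 1, 0, 0, 0, 0, 1]
}}

```text
time_s: 5.7
tcp_pos: [0.6052, -0.1469, 0.1393]
eef_rot: [-180.0, 0.0, -170.5]
contact_force: [0.8, 0.8, -0.8]
gripper_width: 0.054
```

>>> {"api": "carry_out", "payload": {
  "commands": [0, 0, -0.1, 0, 1, 0, 0, -0.1, 0, 1, 0, 0, -0.1, 0, 1, 0, 0, 0, 0, 1],
  "grip_force": 4
}}

```text
time_s: 6.1
tcp_pos: [0.6049, -0.1471, 0.1263]
eef_rot: [180.0, -0.0, -170.5]
contact_force: [-0.7, 0.1, -1.4]
gripper_width: 0.0543
```

>>> {"api": "carry_out", "payload": {
  "commands": [0, 0, -0.1, 0, 1, 0, 0, -0.1, 0, 1, 0, 0, 0, 0, 1]
}}

```text
time_s: 6.4
tcp_pos: [0.6049, -0.1471, 0.118]
eef_rot: [180.0, -0.0, -170.5]
contact_force: [-0.8, 0.3, -1.8]
gripper_width: 0.054
```

```bash
python3 - <<'E'
from h import *
b=cap('scene')
cv2.imwrite('pics/g3.png',cv2.resize(b['frame'][160:280,200:330],(650,600),interpolation=2)[:,:,::-1])
E
```

```text
(no output)
```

View pics/g3.png

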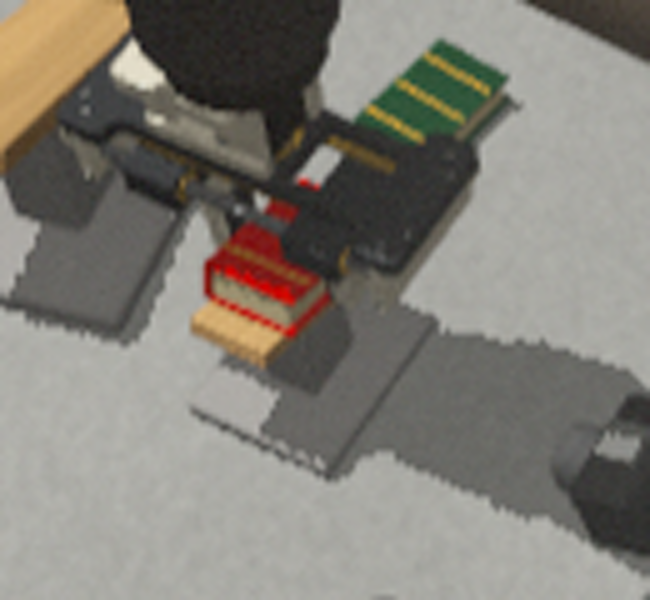

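The book has tilted onto the slope, roughly centred, with its uphill edge about 15–19 mm from the bed's high end. I'll lower it slightly more, then open.

>>> {"api": "carry_out", "payload": {
  "commands": [0.05, 0, -0.05, 0, 1, 0, 0, -0.05, 0, 1, 0, 0, 0, 0, 1],
  "grip_force": 3
}}

```text
time_s: 6.75
tcp_pos: [0.6076, -0.1471, 0.1148]
eef_rot: [-180.0, 0.0, -170.5]
contact_force: [0.2, -0.3, -0.6]
gripper_width: 0.0541
```

>>> {"api": "carry_out", "payload": {
  "commands": [0, 0, 0, 0, 0, 0, 0, 0, 0, -0.5, 0, 0, 0, 0, -1, 0, 0, 0, 0, -1, 0, 0, 0, 0, -1]
}}

```text
time_s: 7.25
tcp_pos: [0.6072, -0.1471, 0.1148]
eef_rot: [-180.0, 0.0, -170.5]
contact_force: [0.4, 0.7, -0.1]
gripper_width: 0.0805
```

>>> {"api": "carry_out", "payload": {
  "commands": [0, 0, 0.3, 0, -1, 0, 0, 0.6, 0, -1, 0, 0, 0.9, 0, -1, 0, 0, 0.9, 0, -1, 0, 0, 0.9, 0, -1, 0, 0, 0.9, 0, -1, 0, 0.9, 0, 0, -1, 0, 0.9, 0, 0, -1]
}}

```text
time_s: 8.05
tcp_pos: [0.6075, -0.075, 0.2974]
eef_rot: [-180.0, 0.2, -170.6]
contact_force: [-0.5, 0.3, -1.1]
gripper_width: 0.0878
```

>>> {"api": "carry_out", "payload": {
  "commands": [0, 0.9, 0, 0.8, -1, 0, 0.9, 0, 0.9, -1, 0, 0.9, 0, 0.9, -1, 0, 0.9, 0, 0.9, -1, 0, 0.9, 0, 0.9, -1, 0, 0.9, 0, 0.9, -1, 0, 0, 0, 0.9, -1, 0, 0, 0, 0.9, -1]
}}

```text
time_s: 8.85
tcp_pos: [0.607, 0.1422, 0.2956]
eef_rot: [-180.0, 0.0, -141.8]
contact_force: [-0.1, -0.8, -0.0]
gripper_width: 0.0877
```

```bash
python3 - <<'E'
from h import *
b=cap('scene');a=cap('top')
i=np.hstack([cv2.resize(b['frame'][170:260,220:310],(400,400),interpolation=2),cv2.resize(a['frame'][105:195,320:410],(400,400),interpolation=2)])
cv2.imwrite('pics/g4.png',i[:,:,::-1])
E
```

```text
(no output)
```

View pics/g4.png

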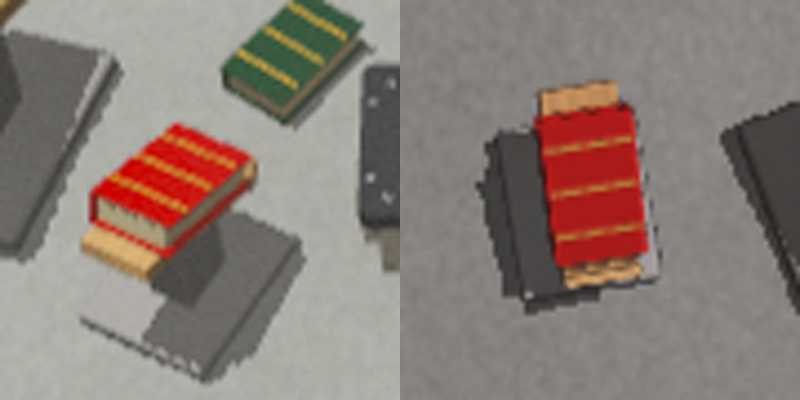

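The book lies flat and centred, at about x=+1 mm and y=0 mm in the bed frame from the top view. Now turning above the camera grip, tool yaw about -81°.

>>> {"api": "carry_out", "payload": {
  "commands": [-0.06, 0.3, 0, 0.95, -1, -0.06, 0.3, 0, 0.95, -1, 0, 0, 0, 0.95, -1, 0, 0, 0, 0.95, -1, 0, 0, 0, 0.95, -1, 0, 0, 0, 0.95, -1, 0, 0, 0, 0.95, -1, 0, 0, 0, 0.95, -1]
}}

```text
time_s: 9.75
tcp_pos: [0.6024, 0.1644, 0.2954]
eef_rot: [-180.0, 0.0, -111.7]
contact_force: [0.3, 0.3, -1.3]
gripper_width: 0.0879
```

>>> {"api": "carry_out", "payload": {
  "commands": [0, 0, 0, 0.95, -1, 0, 0, 0, 0.95, -1, 0, 0, 0, 0.95, -1, 0, 0, 0, 0.95, -1, 0, 0, 0, 0.95, -1, 0, 0, 0, 0.95, -1, 0, 0, 0, 0.95, -1, 0, 0, 0, 0.95, -1]
}}

```text
time_s: 10.55
tcp_pos: [0.6024, 0.1644, 0.2954]
eef_rot: [-180.0, 0.0, -81.3]
contact_force: [0.6, -0.4, 0.2]
gripper_width: 0.0876
```

>>> {"api": "carry_out", "payload": {
  "commands": [0, 0, 0, 0, -1, 0, 0, 0, 0, -1]
}}

```text
time_s: 10.75
tcp_pos: [0.6024, 0.1646, 0.2952]
eef_rot: [-180.0, 0.0, -81.5]
contact_force: [-1.0, 0.4, 0.3]
gripper_width: 0.0878
```

>>> {"api": "carry_out", "payload": {
  "commands": [0, 0.03, -0.6, 0.05, -1, 0, 0, -0.6, 0, -1, 0, 0, -0.6, 0, -1, 0, 0, -0.6, 0, -1, 0, 0, 0, 0, -1, 0, 0, 0, 0, -1]
}}

```text
time_s: 11.35
tcp_pos: [0.6027, 0.166, 0.1993]
eef_rot: [180.0, -0.0, -81.2]
contact_force: [-0.4, 0.1, 0.3]
gripper_width: 0.0876
```

```bash
python3 - <<'E'
from h import *
b=cap('scene')
cv2.imwrite('pics/g5.png',cv2.resize(b['frame'][190:330,290:430],(560,560),interpolation=2)[:,:,::-1])
E
```

```text
(no output)
```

View pics/g5.png

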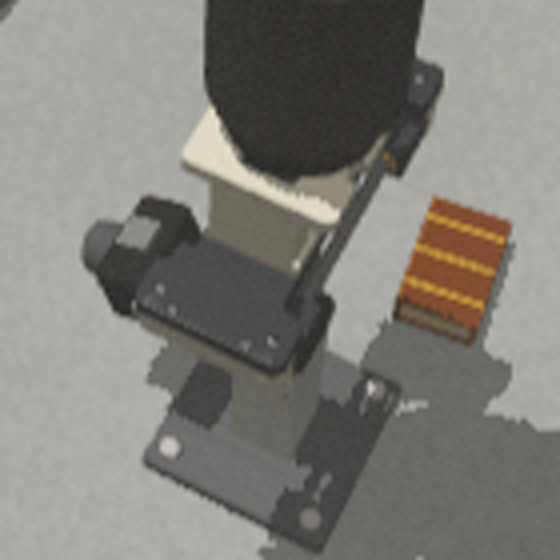

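The gripper straddles the grip with no contact force, and the brown book is clear. Lowering 4 mm and pinching.

>>> {"api": "carry_out", "payload": {
  "commands": [0, 0, -0.1, 0, -1, 0, 0, 0, 0, 0, 0, 0, 0, 0, 1, 0, 0, 0, 0, 1, 0, 0, 0, 0, 1, 0, 0, 0, 0, 1, 0, 0, 0, 0, 1, 0, 0, 0, 0, 1],
  "grip_force": 25
}}

```text
time_s: 12.2
tcp_pos: [0.603, 0.1662, 0.1948]
eef_rot: [-179.9, 0.0, -81.1]
contact_force: [4.4, 0.1, -3.0]
gripper_width: 0.0374
```

>>> {"api": "carry_out", "payload": {
  "commands": [0, 0, 0, 0, 1, 0, 0, 0, 0, 1, 0, 0, 0, 0, 1, 0, 0, 0, 0, 1]
}}

```text
time_s: 12.6
tcp_pos: [0.6022, 0.1661, 0.1948]
eef_rot: [180.0, 0.0, -81.1]
contact_force: [-3.9, 0.8, 1.5]
gripper_width: 0.0295
```

The opening is 29.5 mm, so the button is fully in. Pulling up slowly.

>>> {"api": "carry_out", "payload": {
  "commands": [0, 0, 0.1, 0, 1, 0, 0, 0.2, 0, 1, 0, 0, 0.2, 0, 1, 0, 0, 0.2, 0, 1, 0, 0, 0, 0, 1]
}}

```text
time_s: 13.1
tcp_pos: [0.6022, 0.1661, 0.2241]
eef_rot: [-180.0, 0.0, -81.1]
contact_force: [-2.9, -0.8, -2.4]
gripper_width: 0.0295
```

>>> {"api": "carry_out", "payload": {
  "commands": [0, 0, 0.2, 0, 1, 0, 0, 0.2, 0, 1, 0, 0, 0.2, 0, 1, 0, 0, 0.2, 0, 1, 0, 0, 0.2, 0, 1, 0, 0, 0.2, 0, 1, 0, 0, 0, 0, 1, 0, 0, 0, 0, 1]
}}

```text
time_s: 13.9
tcp_pos: [0.6022, 0.1661, 0.2713]
eef_rot: [-180.0, 0.0, -81.1]
contact_force: [-3.9, 0.3, -3.2]
gripper_width: 0.0292
```

>>> {"api": "carry_out", "payload": {
  "commands": [0, 0, 0.15, 0, 1, 0, 0, 0.1, 0, 1, 0, 0, 0.05, 0, 1, 0, 0, 0, 0, 1, 0, 0, 0, 0, 1]
}}

```text
time_s: 14.4
tcp_pos: [0.6022, 0.1661, 0.2828]
eef_rot: [180.0, 0.0, -81.1]
contact_force: [-4.9, 2.5, -3.3]
gripper_width: 0.0291
```

>>> {"api": "carry_out", "payload": {
  "commands": [0, 0, 0.03, 0, 1, 0, 0, 0.02, 0, 1, 0, 0, 0, 0, 1, 0, 0, 0, 0, 1]
}}

```text
time_s: 14.8
tcp_pos: [0.6022, 0.1661, 0.2847]
eef_rot: [180.0, -0.0, -81.1]
contact_force: [-5.6, 1.0, -4.0]
gripper_width: 0.029
```

>>> {"api": "carry_out", "payload": {
  "commands": [0, 0, 0.03, 0, 1, 0, 0, 0, 0, 1, 0, 0, 0, 0, 1, 0, 0, 0, 0, 1]
}}

```text
time_s: 15.2
tcp_pos: [0.6022, 0.1661, 0.285]
eef_rot: [179.9, -0.0, -81.1]
contact_force: [-2.6, -0.5, -14.1]
gripper_width: 0.0292
```

```bash
python3 - <<'E'
from h import *
b=cap('scene');a=cap('top');s=np.radians(8.9)
im=b['frame'].copy()
p=np.array([.6022+.083*np.sin(s),.166-.083*np.cos(s),.138+.090])
u=proj(b,p);print('camera centre expected px',u, 'start',proj(b,p-[0,0,.09]))
cv2.circle(im,tuple(int(round(x)) for x in u),1,(0,255,0),-1)
i=np.hstack([cv2.resize(im[130:300,230:400],(400,400),interpolation=2),cv2.resize(a['frame'][85:195,290:400],(400,400),interpolation=2)])
cv2.imwrite('pics/g6.png',i[:,:,::-1]);st=telemetry.get_state();print(st['tcp_pos'],st['gripper_width'],st['contact_force'])
E
```

```text
camera centre expected px [327.23358297 232.94026629] start [327.75243013 254.54491579]
[0.60216595 0.16607053 0.28498326] 0.029327711754638382 [ -0.9248029    1.11920226 -14.7538037 ]
```

View pics/g6.png

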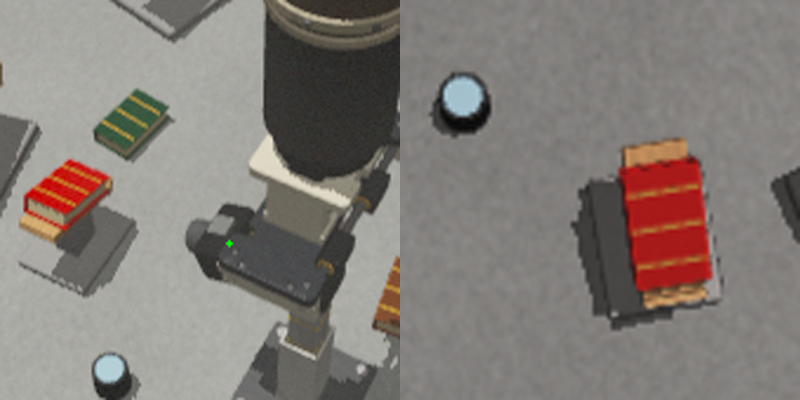

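The stop is felt: vertical force jumped from about 4 N to 14 N at +90 mm. The column is out of the tube and the book is unchanged on the bed. I'll relax 0.8 mm, check and hand in.

>>> {"api": "carry_out", "payload": {
  "commands": [0, 0, -0.02, 0, 1, 0, 0, 0, 0, 1, 0, 0, 0, 0, 1, 0, 0, 0, 0, 1, 0, 0, 0, 0, 1]
}}

```text
time_s: 15.8
tcp_pos: [0.6022, 0.1661, 0.285]
eef_rot: [180.0, -0.0, -81.1]
contact_force: [-3.5, 1.2, -12.0]
gripper_width: 0.0295
```

```bash
python3 -c "
from h import *
s=telemetry.get_state();print(s['tcp_pos'],s['gripper_width'],s['contact_force'])
if s['tcp_pos'][2]>.282 and s['gripper_width']<.031: print(r.close_job())"
```

```text
[0.6021723  0.16605854 0.28497095] 0.029466519582579027 [ -3.54817056   1.16220248 -11.99548101]
the job is handed in; nothing more can be done
None
```

The job is handed in at about 16 s of the 54 s limit. No verdict was reported.

- **Red volume:** I laid it flat on the narrow bed and released it. In the top view it sat about 1 mm uphill of centre and about 0 mm sideways. A later picture showed it unchanged.
- **Camera column:** I pinched the grip at 25 N, and the fingers closed to 29.5 mm, which means the button is fully in. I pulled the column up 90 mm past the first stop, and the vertical force jumped from about 4 N to 14 N at the second stop. It was still held there at hand-in, with the fingers at 29.5 mm.
- **Bystanders:** The green volume and the loupe were in the last picture with no visible shift. The brown volume was only partly in view; I did not measure any of the three.
- **Checks that fell short:**
  - The camera was partly hidden by the gripper in the last picture, so the column height rests on the arm's travel and the force at the stop.
  - I backed off 0.8 mm at the end to ease the load, but the tool height did not change and the force only fell to 12 N, so the column is still pressed lightly against its stop.

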